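Hold the recipe clip gaping over the leek card

ROBOT

A 6-joint arm with a two-finger parallel gripper is mounted at the origin on the work surface. World frame = base frame: x ahead of the robot, y to its left, z up, the work surface at z = 0. Lengths are in m, angles in rad, forces in N, time in s.
With the tool pointing down it reaches from about 0.3 to 0.875 m from the base axis. Payload 6.4 kg.
Tool frame: the origin (TCP) lies midway between the tips of the shut fingers; the grasp point (between the pads) lies manip.grasp_offset behind it (manip.grasp_offset is the distance from the TCP to the grasp point, in m); z points along the fingers, y is the line along which they close (so a half turn about z gives the same grasp; the last joint's range is limited). The gripper opens to 85 mm and grips with 20 to 120 N. Pads are 22 mm wide; open, the fingers measure 114 mm over their backs; the gripper's body (76 mm by 85 mm) begins 54 mm behind the grasp point. The pads swing forward as they close: fully open they stand 13 mm farther back than shut.
Start: joints at [-1.525, 0.181, 1.607, -0, 1.354, -0.206], TCP at [0.143, -0.557, 0.231] pointing down, gripper open.
Joint ranges: [-2.99, 2.99], [-0.89, 2.07], [0.3, 2.58], [-1.14, 4.28], [0, 2.63], [-3.12, 3.12]. Speed limits (rad/s): [2.57, 2.57, 3.01, 3.14, 3.14, 3.14].

INTERFACE

Orientations are given as a unit quaternion [x, y, z, w].
In Python, from workcell import manip gives the robot as it stands.
- The arm moves only by the tool servo_tool, never from a script. Its argument "targets" is a list of rows, each a list of 2 entries, a list of its own where there are three numbers: the shift along the tool's x, y, z each as a share of 2.5 cm, from -1 to 1, then the turn, a rotation vector about the tool's x, y, z each as a share of 120 degrees, from -1 to 1. A call has 1 to 5 rows; each row shifts and turns the commanded pose from where the row before left it, along the tool's axes as they then stand; what a row does not reach is not made up. A row lasts 1/10 s, in which the tool goes at most 50 mm and 8.59 degrees, less where a joint would pass 70% of its speed; a pose out of reach is approached as far as the arm can. A call with a number of a shift or a turn outside -1 to 1 is refused whole. A call with a gripper value outside its range is refused whole. "fingers" is the finger opening in mm, from 0 to 85.4, set as the call begins (left out, the last holds). The fingers move at their own pace and stop on an object; "newtons" is the grip in N (left out, the last holds). Time passes only in rows, so rows that do not move let the fingers close. It gives the time, the measured TCP pose, the force, the opening and the grip force at its end, in the units of the state.
- manip.get_state(): the state, without advancing time (a new reading comes with each control period).
- manip.get_image(name): name is "side" or "top" or "wrist"; returns (picture, depth): 384x512x3 uint8, red, green, blue; 384x512 float32, m along the optical axis (not along the pixel's ray), 0 where there is no reading.
- manip.camera_params(name): a dict with "fx", "fy", "cx", "cy" (pixels), "k1" (the pictures are not rectified: a ray, as slopes to the right and down, at radius r is drawn at 1 + k1 r^2 times it, then the intrinsics apply), "world_from_camera" (4x4, takes a point from camera to world coordinates). Camera axes: x right, y down, z forward; pixel columns grow to the right and rows downward; lengths in m; the calibration is good to about 2 mm. A picture is of the moment at which its call begins: read the wrist's pose just before it. camera_params takes no time and is no camera call; for the wrist camera it gives the pose at the moment of the call.
- manip.finish_job(): hands the job in; it is judged then, once.
Trained networks look in the newest picture that a camera, given by its name, has taken for a name from the list of things; names that differ only in an ending like _2 or _b are one class to them, and where a whole thing is asked for, a point or a joint stands for the part that bears it (a point fixed in the world has none). Each returns a list of dicts, best first, with "conf" (0 to 1); they miss things now and then, are a little off and sometimes report something else, mostly with a low value. They report only what shows in the picture. A call takes as long as a camera call.
- manip.silhouettes(camera, thing): "pixels" (384x512 bool, what is visible of it) and "bbox" ([left, top, right, bottom] in pixels, round what is visible of it).
- manip.place_of(camera, thing): "location" ([column, row] in pixels: a listed point, or the origin of a listed thing).
The state is a dict: "time": time; "joint_pos": joint angles; "dq": joint speeds; "tau": joint torques, N m; "tcp_pos": TCP position; "tool_rot": TCP orientation; "ft_force": force on the tool from outside, world axes, zero at the start; "ft_torque": the same for the moment, N m; "finger_gap": finger opening in m; "finger_force": force on a finger pad.
Only numpy, scipy, OpenCV 4.12 (cv2) and the standard library are available. Lean on these libraries where they do the work, as an engineer would, in place of code of your own. Each camera call takes 0.05 s, during which the arm holds its last target. There are 200 camera calls.

TASK

Squeeze the plum spring clip open to free it from the top edge of the orange pumpkin card, and bring it to the green leek card. Finish while holding it squeezed wide open there, upright and astride the middle of the green card's top edge, the jaws reaching about half their length down either side and clear of the card, so that I can slip a note in before it bites. Do not let go; leave both card stands and everything else on the worktop where they are.

Things in the scene. Friction and masses are not known exactly. Their poses are not given: they have to be found in the camera images.
- clip: Spring clip, two plum plastic levers on a steel pivot, about 65 g, alike either way round. Origin: middle of the pivot axis. x: line along which jaws and tails part; y: along the pivot, and the card edge; z: up, towards the tails. A steel saddle (11 mm in x, 22 in y) 10 mm below the pivot rests on the orange card's edge at the start, the jaws astride the card.
- clip_tails (a point): A point between the two flat tails, 34 mm above the pivot: pinch them here from above along the clip's x. The tails are 30 mm wide (y), splay up to 44 mm above the pivot, and measure over their outsides 22 mm at the pivot and 48 mm at the top when shut. Squeezed to the stop they stand upright and parallel, 21 mm over their outsides.
- clip_mouth (a point): The midpoint between the two rubber jaw pads (12 mm high, 26 mm wide in y), 46 mm straight below the pivot; the jaws end 6 mm lower, 52 mm below the pivot.
- clip_lever_a (a joint): Opening of the lever on the clip's -x side: 0 shut, 0.28 rad fully open (stop). Sprung shut, 0.07 N m shut to 0.24 N m at the stop: about 7 N on each tail pinched at clip_tails. Fully open the pads are 28 mm apart; at 0.2 rad, 21 mm. Both levers move together; biting the card it reads about 0.02.
- clip_lever_b (a joint): The same for the lever on the clip's +x side; always equal to the other.
- stand_green: Green recipe-card stand, 0.6 kg, loose: foot 60 (x) x 110 (y) x 28 mm, from which rises a rigid upright card 5 mm thick (x) and 100 mm wide (y), its top edge 125 mm above the worktop, with leeks pictured on both faces. Origin: middle of the underside; x is the card's normal, y runs along the card, z up.
- stand_green_edge (a point): Middle of the top edge of the green card.
- stand_orange: The same stand in orange with a pumpkin pictured; the clip starts biting its top edge. It may stand to the left or the right of the green one.
- stand_orange_edge (a point): Middle of the top edge of the orange card.
- bowl: Bystander, leave alone: plum-coloured soup bowl, 144 mm across, 60 high, between the robot and the stands. Origin: middle of its underside.
- spoon: Bystander, leave alone: steel spoon 170 mm long lying on the right. Origin: middle of its underside at mid-length.
- leek_back: Bystander, leave alone: leek, about 380 mm long, 30 thick, lying across the far side. Origin: middle of its underside at mid-length.
- leek_side: Bystander, leave alone: a like leek lying on the left. Origin: middle of its underside at mid-length.
- spice_jar: Bystander, leave alone: amber jar 52 mm across, 95 high. Origin: middle of its underside.
- pepper_mill: Bystander, leave alone: dark wooden pepper mill 140 mm high, 54 mm across. Origin: middle of its underside.
- salt_pot: Bystander, leave alone: small white cup 52 mm across, 40 high, between the stands. Origin: middle of its underside.

How it is judged:
On the way:
1. the clip is squeezed open and lifted clear of the orange card (z of clip_mouth in the frame of stand_orange_edge above 0.008 m and value of joint clip_lever_a above 0.15 rad and contact force between clip and stand_orange below 0.1 N), for 0.2 s.
At the end, for the whole second after the job is handed in: Clip in the fingers (over 4 N), open 0.2 rad or more, within 10 deg of upright and of the card's line; pad midpoint within 7 mm of the green card's mid-plane, 22 mm of its edge's middle, 10-34 mm below it; not touching it (0.3 N); stands upright, at rest, moved under 15 mm (x of clip_mouth in the frame of stand_green_edge between -0.007 and 0.007 m and y of clip_mouth in the frame of stand_green_edge between -0.022 and 0.022 m and z of clip_mouth in the frame of stand_green_edge between -0.034 and -0.01 m and angle between clip's own z axis and vertical below 0.17 rad and angle between the y axis of clip and the y axis of stand_green, either way round below 0.17 rad and value of joint each of clip_lever_a, clip_lever_b above 0.2 rad and contact force between clip and stand_green below 0.3 N and contact force between clip and the fingers above 4 N and distance of each of stand_green, stand_orange from where it was at the start of the episode below 0.015 m and angle between each of stand_green, stand_orange's own z axis and vertical below 0.08 rad and linear speed of each of stand_green, stand_orange below 0.02 m/s); the arm keeps its last pose, push and grip.
It fails at once if a card stand is knocked over or shoved more than 25 mm (distance of any of stand_green, stand_orange from where it was at the start of the episode above 0.025 m or angle between any of stand_green, stand_orange's own z axis and vertical above 0.25 rad).
It fails at once if a bystander is shoved more than 25 mm (distance of any of bowl, spoon, leek_back, leek_side, spice_jar, pepper_mill, salt_pot from where it was at the start of the episode above 0.025 m).
It also fails if it takes over 32 s, if anything falls off the work surface, if the arm or the gripper's body presses on something with over 40 N, if the wrist force passes 120 N, or if a joint passes its speed limit or range.

## Working session

There is one attempt and no reset: what is moved stays moved. The work goes in short steps, Python scripts to look and compute and a tool call to move; the robot and the scene stay as the last step left them, time stands still between calls to the robot, and variables do not carry over. Pictures are saved under pics/ and viewed, at most 10 in all, crops included, and the job is handed in when it is done.

Besides the shell and the picture viewer there is one more tool, called after "Request:" in YAML: its name, and indented under it one key for each argument. servo_tool: Moves the arm, as the interface text tells. Its arguments: {"type":"object","properties":{"targets":{"type":"array"},"fingers":{"type":"number"},"newtons":{"type":"number"}},"required":["targets"]}

```bash
ls; mkdir -p pics
cat > h.py <<'E'
import numpy as np, cv2
from workcell import manip
from scipy.spatial.transform import Rotation as R
def ray(P,px):
    x=(px[0]-P['cx'])/P['fx'];y=(px[1]-P['cy'])/P['fy']
    rd=np.hypot(x,y);r=rd
    for _ in range(20): r=rd/(1+P['k1']*r*r)
    s=r/rd if rd>0 else 1
    return np.array([x*s,y*s,1.])
def pt(P,px,d):
    T=np.array(P['world_from_camera']);return T[:3,:3]@(ray(P,px)*d)+T[:3,3]
def tri(obs):
    A=np.zeros((3,3));b=np.zeros(3)
    for P,px in obs:
        T=np.array(P['world_from_camera']);d=T[:3,:3]@ray(P,px);d/=np.linalg.norm(d)
        M=np.eye(3)-np.outer(d,d);A+=M;b+=M@T[:3,3]
    p=np.linalg.solve(A,b)
    return p
def cloud(P,dep,mask):
    v,u=np.nonzero(mask&(dep>0));return np.array([pt(P,(a,b),dep[b,a]) for a,b in zip(u,v)])
E
python3 - <<'E'
from h import *
np.set_printoptions(precision=4,suppress=True)
print(manip.grasp_offset, manip.get_state())
ims=[]
P={}
for c in ['top','side']:
    im,d=manip.get_image(c);ims.append(im);P[c]=manip.camera_params(c);np.save(c+'_d.npy',d)
    print(c,np.array(P[c]['world_from_camera']))
    for t in ['clip','clip_tails','clip_mouth','stand_green_edge','stand_orange_edge','stand_green','stand_orange','bowl','salt_pot','spice_jar','pepper_mill','leek_back','leek_side','spoon']:
        r=manip.place_of(c,t)
        for q in r[:2]:
            u,v=q['location'];print(t,np.round(q['location'],1),round(q['conf'],2),pt(P[c],(u,v),d[min(383,int(v)),min(511,int(u))]))
cv2.imwrite('pics/a.png',cv2.cvtColor(cv2.resize(ims[0],(800,600)),cv2.COLOR_RGB2BGR))
cv2.imwrite('pics/b.png',cv2.cvtColor(cv2.resize(ims[1],(800,600)),cv2.COLOR_RGB2BGR))
E
```

```text
pics
0.0187 {'time': 0.0, 'joint_pos': array([-1.5253,  0.1815,  1.608 ,  0.    ,  1.3538, -0.2063]), 'dq': array([-0.0002, -0.0015,  0.0005, -0.0006,  0.0005, -0.0012]), 'tau': array([  0.    , -44.4864, -35.1341,  -0.0002,   0.009 ,   0.    ]), 'tcp_pos': array([ 0.1432, -0.5563,  0.2304]), 'tool_rot': array([ 0.9921,  0.1256,  0.0001, -0.0009]), 'ft_force': array([-0.0212,  0.0045,  0.1929]), 'ft_torque': array([-0.0304, -0.0292,  0.0204]), 'finger_force': 0.0, 'finger_gap': 0.08556741289381035}
top [[ 0.0277 -0.9924  0.12    0.4082]
 [-0.9994 -0.0248  0.026  -0.0147]
 [-0.0228 -0.1206 -0.9924  1.1242]
 [ 0.      0.      0.      1.    ]]
clip [150.4 187.2] 0.79 [0.5251 0.2624 0.139 ]
clip_tails [149.  184.8] 0.82 [0.5322 0.2688 0.1303]
clip_mouth [157.2 187.6] 0.49 [0.5222 0.2399 0.1586]
stand_green_edge [330.5 199. ] 0.58 [ 0.5078 -0.1913  0.1283]
stand_orange_edge [157.1 187.1] 0.64 [0.5234 0.2402 0.1588]
stand_orange_edge [353.6 254.3] 0.51 [ 0.3701 -0.2619  0.0716]
stand_green [320.  201.7] 0.92 [ 0.5068 -0.1755  0.0593]
stand_orange [164.6 190.9] 0.88 [0.5277 0.2505 0.0384]
b
[... 834 characters left out ...]
dge [269.9 154.4] 0.84 [ 0.5071 -0.194   0.1228]
stand_orange_edge [239.3 271.7] 0.94 [0.5261 0.2664 0.1378]
stand_orange_edge [293.9 231.4] 0.48 [0.4202 0.0387 0.0448]
stand_green [269.4 184.9] 0.79 [ 0.5056 -0.1738  0.0246]
stand_orange [240.8 302.8] 0.68 [0.5258 0.2709 0.0344]
bowl [295.9 227.5] 0.79 [ 0.416  -0.0192  0.0035]
salt_pot [216.7 226. ] 0.78 [0.6333 0.0098 0.0134]
spice_jar [308.7 324.7] 0.75 [0.372  0.3194 0.0458]
pepper_mill [313.4 173.3] 0.98 [ 0.3733 -0.259   0.0162]
leek_back [189.1 237. ] 0.75 [0.6978 0.0649 0.0178]
leek_back [239.8 258.7] 0.72 [ 0.5547  0.1051 -0.0048]
leek_side [240.  359.3] 0.67 [0.5077 0.4053 0.0243]
spoon [263.8 151.4] 0.51 [ 0.5466 -0.3919 -0.0021]
```

View pics/a.png

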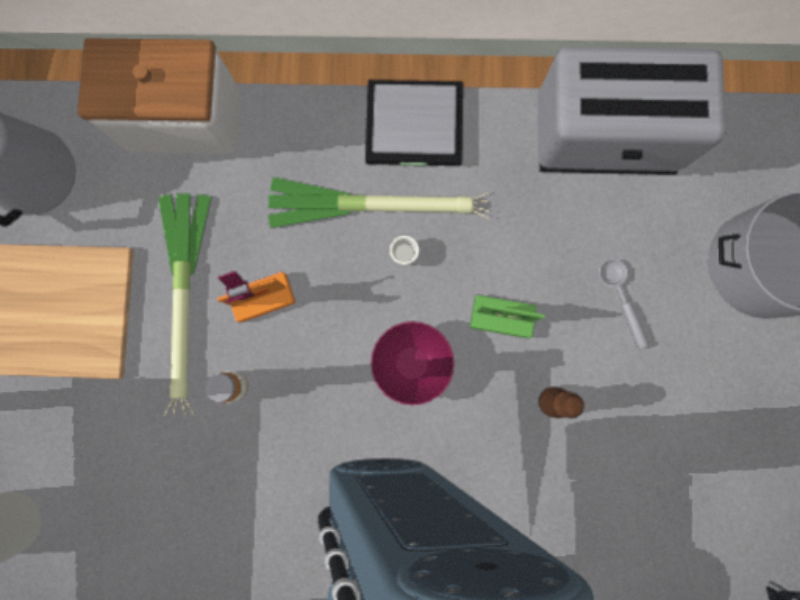

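View pics/b.png

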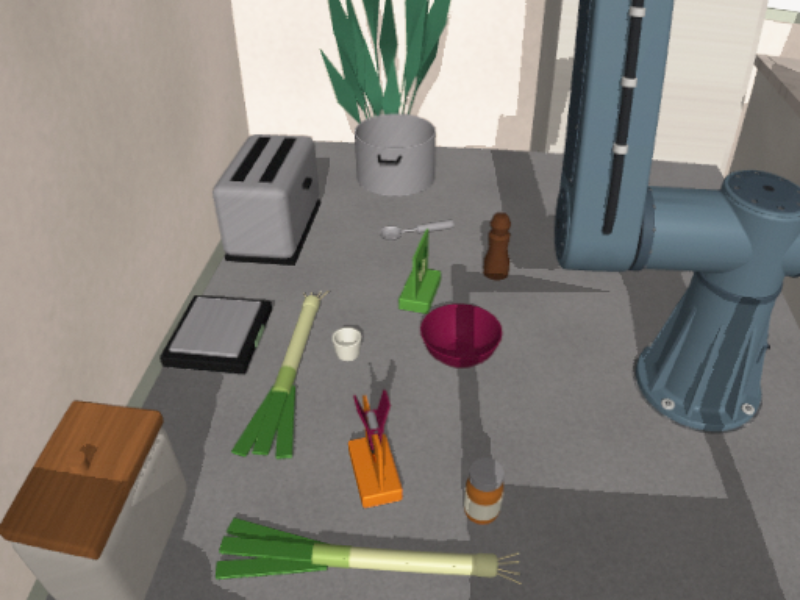

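The top view shows the orange stand with the clip on the left (235,290 of 800x600) and the green stand on the right (507,315). The bowl is between them, and the mill and jar are nearer the robot. Next I'll measure positions and yaw from both views.

```bash
cat > m.py <<'E'
from h import *
np.set_printoptions(precision=4,suppress=True)
def clouds(c):
    im,d=manip.get_image(c);P=manip.camera_params(c);out={}
    for t in ['stand_green','stand_orange','clip']:
        r=manip.silhouettes(c,t)
        if r and r[0]['conf']>.4: out[t]=cloud(P,d,r[0]['pixels'])
    return out
def card(C,lo=.05,hi=.14):
    q=C[(C[:,2]>lo)&(C[:,2]<hi)]
    return q
E
python3 - <<'E'
from m import *
for c in ['top','side']:
    o=clouds(c)
    for t,C in o.items():
        print(c,t,len(C),C.min(0),C.max(0))
        if t!='clip':
            f=C[(C[:,2]>.018)&(C[:,2]<.036)][:,:2].astype(np.float32)
            if len(f)>5: print(' foot',cv2.minAreaRect(f))
            q=C[(C[:,2]>.06)&(C[:,2]<.14)]
        else: q=C[C[:,2]>.10]
        if len(q)>5:
            m=q.mean(0);w,V=np.linalg.eigh(np.cov(q[:,:2].T));print(' card',len(q),m,np.sqrt(w),'normal',V[:,0],'zmax',np.percentile(q[:,2],[50,90,98]))
E
```

```text
top stand_green 898 [ 0.4741 -0.2522 -0.0034] [ 0.5447 -0.1294  0.1301]
 foot ((0.5098400712013245, -0.18592461943626404), (0.10710275173187256, 0.06017161160707474), 81.90345764160156)
 card 194 [ 0.509  -0.185   0.1056] [0.0016 0.0281] normal [-0.9868  0.1619] zmax [0.1127 0.1262 0.1272]
top stand_orange 290 [ 0.5083  0.2366 -0.0033] [0.5832 0.3271 0.1826]
 card 91 [0.5303 0.256  0.126 ] [0.0059 0.0113] normal [-0.9453 -0.3261] zmax [0.1355 0.1392 0.1398]
top clip 252 [ 0.5083  0.2366 -0.0033] [0.5832 0.3199 0.1826]
 card 244 [0.5348 0.2583 0.152 ] [0.0093 0.0118] normal [ 0.5252 -0.851 ] zmax [0.1455 0.1792 0.1815]
side stand_green 668 [ 0.4711 -0.2399 -0.0016] [ 0.5461 -0.1255  0.1254]
 foot ((0.5078622102737427, -0.18471094965934753), (0.11220452934503555, 0.06041121110320091), 80.46324920654297)
 card 158 [ 0.509  -0.1694  0.0937] [0.0012 0.0264] normal [-0.9836  0.1803] zmax [0.0946 0.1208 0.1248]
side stand_orange 1141 [ 0.4865  0.2002 -0.0031] [0.5776 0.3115 0.1274]
 foot ((0.5318273901939392, 0.25231271982192993), (0.06083501875400543, 0.10765665024518967), 21.347454071044922)
 card 140 [0.5229 0.278  0.1001] [0.0022 0.0264] normal [-0.9277 -0.3733] zmax [0.1044 0.1253 0.1266]
```

```bash
cat > plan.py <<'E'
from h import *
import sys
def plan(goal,yaw,step=.025,p=None,q=None):
    """rows to go to TCP goal, tool down, tool-x yaw (deg); calls of 5"""
    s=manip.get_state();p=s['tcp_pos'] if p is None else p
    A=R.from_quat(s['tool_rot']) if q is None else q
    B=R.from_euler('z',yaw,degrees=True)*R.from_euler('x',180,degrees=True)
    goal=np.array(goal,float);rows=[]
    for _ in range(80):
        e=goal-p;rv=(A.inv()*B).as_rotvec()
        if np.linalg.norm(e)<3e-4 and np.linalg.norm(rv)<.004: break
        n=np.linalg.norm(e);st=e if n<=step else e*step/n
        t=A.inv().apply(st)/.025;t=t/max(1,abs(t).max())
        a=np.linalg.norm(rv);rv=rv*min(1,.146/a) if a>0 else rv
        t=np.round(t,2);w=np.round(rv/np.deg2rad(120),3)
        p=p+A.apply(t*.025);A=A*R.from_rotvec(w*np.deg2rad(120))
        rows.append([t.tolist(),w.tolist()])
    for i in range(0,len(rows),5): print(str(rows[i:i+5]).replace(' ','').replace('-0.0,','0,').replace('-0.0]','0]').replace('0.0,','0,'))
    print(len(rows),'end',p)
if __name__=='__main__':
    a=[float(x) for x in sys.argv[1:]];plan(a[:3],a[3],a[4] if len(a)>4 else .025)
E
python3 plan.py .525 .26 .30 110.5 .034
```

```text
[[[0.82,-1.0,-0.1],[0,0,-0.07]],[[1.0,-0.9,-0.1],[0,0,-0.07]],[[1.0,-0.67,-0.09],[0,0,-0.07]],[[1.0,-0.47,-0.08],[0,0,-0.07]],[[1.0,-0.3,-0.08],[0,0,-0.07]]]
[[[1.0,-0.15,-0.08],[0,0,-0.07]],[[1.0,0,-0.08],[0,0,-0.07]],[[1.0,0.15,-0.08],[0,0,-0.07]],[[1.0,0.3,-0.08],[0,0,-0.07]],[[1.0,0.47,-0.08],[0,0,-0.07]]]
[[[1.0,0.66,-0.09],[0,0,-0.07]],[[1.0,0.9,-0.1],[0,0,-0.031]],[[0.95,0.97,-0.1],[0,0,0.0]],[[0.95,0.97,-0.1],[0,0,0.0]],[[0.95,0.97,-0.1],[0,0,0.0]]]
[[[0.95,0.97,-0.1],[0,0,0.0]],[[0.95,0.97,-0.1],[0,0,0.0]],[[0.95,0.97,-0.11],[0,0,0.0]],[[0.95,0.97,-0.1],[0,0,0.0]],[[0.95,0.97,-0.11],[0,0,0.0]]]
[[[0.95,0.97,-0.1],[0,0,0.0]],[[0.95,0.97,-0.11],[0,0,0.0]],[[0.95,0.97,-0.1],[0,0,0.0]],[[0.95,0.97,-0.11],[0,0,0.0]],[[0.95,0.97,-0.1],[0,0,0.0]]]
[[[0.95,0.97,-0.11],[0,0,0.0]],[[0.95,0.96,-0.1],[0,0,0.0]],[[0.95,0.96,-0.11],[0,0,0.0]],[[0.46,0.46,-0.05],[0,0,0.0]]]
29 end [0.52491236 0.26001583 0.30002539]
```

Request:
servo_tool:
  targets:
    - [[0.82,-1.0,-0.1],[0,0,-0.07]]
    - [[1.0,-0.9,-0.1],[0,0,-0.07]]
    - [[1.0,-0.67,-0.09],[0,0,-0.07]]
    - [[1.0,-0.47,-0.08],[0,0,-0.07]]
    - [[1.0,-0.3,-0.08],[0,0,-0.07]]
  fingers: 85
  newtons: 20

```text
time: 2.4
tcp_pos: [0.2073, -0.4201, 0.2427]
tool_rot: [0.88, 0.475, 0.0, 0.0]
ft_force: [0.1, -0.2, -0.1]
finger_gap: 0.085
finger_force: 0.0
```

Request:
servo_tool:
  targets:
    - [[1.0,-0.15,-0.08],[0,0,-0.07]]
    - [[1.0,0,-0.08],[0,0,-0.07]]
    - [[1.0,0.15,-0.08],[0,0,-0.07]]
    - [[1.0,0.3,-0.08],[0,0,-0.07]]
    - [[1.0,0.47,-0.08],[0,0,-0.07]]

```text
time: 2.9
tcp_pos: [0.262, -0.3034, 0.2528]
tool_rot: [0.651, 0.759, -0.0, 0.0]
ft_force: [-0.1, 0.6, 0.6]
finger_gap: 0.0849
finger_force: 0.0
```

Request:
servo_tool:
  targets:
    - [[1.0,0.66,-0.09],[0,0,-0.07]]
    - [[1.0,0.9,-0.1],[0,0,-0.03]]
    - [[0.95,0.97,-0.1],[0,0,0]]
    - [[0.95,0.97,-0.1],[0,0,0]]
    - [[0.95,0.97,-0.1],[0,0,0]]

```text
time: 3.4
tcp_pos: [0.3324, -0.1532, 0.2651]
tool_rot: [0.571, 0.821, -0.0, 0.0]
ft_force: [0.1, 0.6, 0.9]
finger_gap: 0.085
finger_force: 0.0
```

Request:
servo_tool:
  targets:
    - [[0.95,0.97,-0.1],[0,0,0]]
    - [[0.95,0.97,-0.1],[0,0,0]]
    - [[0.95,0.97,-0.1],[0,0,0]]
    - [[0.95,0.97,-0.1],[0,0,0]]
    - [[0.95,0.97,-0.1],[0,0,0]]

```text
time: 3.9
tcp_pos: [0.4046, 0.0006, 0.2777]
tool_rot: [0.57, 0.821, 0.0, 0.0]
ft_force: [0.7, -0.3, 0.4]
finger_gap: 0.0847
finger_force: 0.0
```

Request:
servo_tool:
  targets:
    - [[0.95,0.97,-0.1],[0,0,0]]
    - [[0.95,0.97,-0.1],[0,0,0]]
    - [[0.95,0.97,-0.1],[0,0,0]]
    - [[0.95,0.97,-0.1],[0,0,0]]
    - [[0.95,0.97,-0.1],[0,0,0]]

```text
time: 4.4
tcp_pos: [0.4768, 0.1543, 0.29]
tool_rot: [0.57, 0.821, 0.0, 0.0]
ft_force: [-0.4, -0.9, 0.0]
finger_gap: 0.0852
finger_force: 0.0
```

```bash
python3 plan.py .525 .26 .30 110.5 .034
```

```text
[[[0.96,0.96,-0.12],[0,0,0]],[[0.96,0.96,-0.12],[0,0,0]],[[0.96,0.96,-0.11],[0,0,0]],[[0.41,0.4,-0.05],[0,0,0]]]
4 end [0.52490957 0.25996381 0.30001652]
```

Request:
servo_tool:
  targets:
    - [[0.95,0.96,-0.1],[0,0,0]]
    - [[0.95,0.96,-0.1],[0,0,0]]
    - [[0.65,0.65,-0.1],[0,0,0]]
    - [[0,0,0],[0,0,0]]

```text
time: 4.8
tcp_pos: [0.5149, 0.2372, 0.2973]
tool_rot: [0.569, 0.822, 0.0, -0.0]
ft_force: [-1.3, -0.5, -0.1]
finger_gap: 0.0846
finger_force: 0.0
```

Run:
```python
from m import *
P=manip.camera_params('wrist');s=manip.get_state();im,d=manip.get_image('wrist')
print(s['time'],s['tcp_pos'],np.array(P['world_from_camera']))
M={}
for t in ['clip','stand_orange']:
    r=manip.silhouettes('wrist',t)
    if r:
        M[t]=C=cloud(P,d,r[0]['pixels']);np.save('c_'+t+'.npy',C)
        print(t,r[0]['conf'],len(C),C.min(0),C.max(0))
        if t=='stand_orange':
            for lo,hi in ((.018,.036),(.09,.135)):
                f=C[(C[:,2]>lo)&(C[:,2]<hi)][:,:2].astype(np.float32)
                if len(f)>5: print(len(f),cv2.minAreaRect(f))
        else:
            n=np.array([np.cos(np.deg2rad(20.5)),np.sin(np.deg2rad(20.5))]);l=np.array([-n[1],n[0]])
            for lo,hi in ((.13,.14),(.14,.15),(.15,.16),(.16,.17),(.17,.19)):
                f=C[(C[:,2]>lo)&(C[:,2]<hi)][:,:2]
                if len(f)>5: print(lo,len(f),'n',np.percentile(f@n,[1,99]),'l',np.percentile(f@l,[1,99]))
for t in ['clip','clip_tails','stand_orange_edge']:
    for q in manip.place_of('wrist',t)[:2]:
        u,v=q['location'];z={'clip':.135,'clip_tails':.169}.get(t,.125)
        o=pt(P,(u,v),1.);T=np.array(P['world_from_camera'])[:3,3];k=(z-T[2])/(o[2]-T[2]);print(t,q['location'],q['conf'],T+k*(o-T))
cv2.imwrite('pics/c.png',cv2.cvtColor(im,cv2.COLOR_RGB2BGR))
```

```text
4.8 [0.5149 0.2372 0.2973] [[ 0.9363  0.3373  0.098   0.4907]
 [ 0.3513 -0.8996 -0.2596  0.3036]
 [ 0.0006  0.2775 -0.9607  0.4403]
 [ 0.      0.      0.      1.    ]]
clip 0.98 1911 [0.5058 0.2291 0.0271] [0.5604 0.2803 0.1825]
0.13 369 n [0.5782 0.5976] l [0.0398 0.0747]
0.14 463 n [0.5777 0.599 ] l [0.0395 0.0738]
0.15 222 n [0.5747 0.6017] l [0.0432 0.0719]
0.16 247 n [0.5715 0.6042] l [0.0431 0.0719]
0.17 554 n [0.5668 0.6102] l [0.043  0.0718]
stand_orange 0.63 2551 [ 0.4885  0.1897 -0.0005] [0.5844 0.3099 0.1785]
1999 ((0.5346736907958984, 0.24927213788032532), (0.05968368425965309, 0.11000515520572662), 20.99069595336914)
434 ((0.5369721055030823, 0.2505515515804291), (0.014114617370069027, 0.09951320290565491), 18.995819091796875)
clip [278.4, 159.6] 0.69 [0.5317 0.2609 0.135 ]
clip_tails [276.7, 169.1] 0.77 [0.5288 0.2575 0.169 ]
stand_orange_edge [276.7, 169.3] 0.96 [0.5351 0.2498 0.125 ]
```

View pics/c.png

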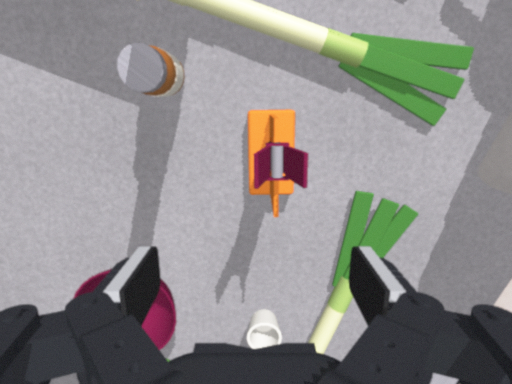

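The wrist view shows the clip astride the orange card at (278,160), tails splayed left and right and aligned with the fingers. The clip centre is about (0.531, 0.260) with a yaw near 20.3°. I'll descend over it now.

```bash
python3 plan.py .5306 .2598 .20 110.3
```

```text
[[[0.18,0.24,0.95],[0,0,0.001]],[[0.18,0.24,0.95],[0,0,0]],[[0.18,0.24,0.95],[0,0,0]],[[0.18,0.23,0.96],[0,0,0]],[[0.02,0.02,0.08],[0,0,0]]]
5 end [0.53048934 0.25978148 0.20008732]
```

Request:
servo_tool:
  targets:
    - [[0.25,0.33,0.8],[0,0,0]]
    - [[0.25,0.33,0.8],[0,0,0]]
    - [[0.24,0.31,0.8],[0,0,0]]
    - [[0,0,0.8],[0,0,0]]
    - [[0,0,0],[0,0,0]]

```text
time: 5.6
tcp_pos: [0.5287, 0.2596, 0.2141]
tool_rot: [0.571, 0.821, -0.002, -0.002]
ft_force: [0.1, -0.2, 0.3]
finger_gap: 0.085
finger_force: 0.0
```

```bash
python3 - <<'E'
from m import *
P=manip.camera_params('wrist');s=manip.get_state();im,d=manip.get_image('wrist')
print(s['time'],s['tcp_pos'])
r=manip.silhouettes('wrist','clip');C=cloud(P,d,r[0]['pixels'])
a=np.deg2rad(20.3);n=np.array([np.cos(a),np.sin(a)]);l=np.array([-n[1],n[0]])
for lo,hi in ((.13,.14),(.14,.15),(.15,.16),(.16,.17),(.17,.19)):
    f=C[(C[:,2]>lo)&(C[:,2]<hi)][:,:2]
    if len(f)>5: print(lo,len(f),'n',np.percentile(f@n,[1,99]),'l',np.percentile(f@l,[1,99]))
f=C[C[:,2]>.165][:,:2];nn=f@n;md=np.median
for sel in (nn<nn.mean(),nn>nn.mean()):
    g=f[sel];print('slope deg',np.rad2deg(np.polyfit(g@l,g@n,1)[0]))
t=s['tcp_pos'][:2];print('tcp n,l',t@n,t@l)
E
python3 plan.py .5306 .2598 .15 110.3
```

```text
5.6 [0.5287 0.2596 0.2141]
0.13 662 n [0.5778 0.5969] l [0.0424 0.0769]
0.14 846 n [0.5762 0.5989] l [0.0417 0.0765]
0.15 450 n [0.5732 0.6026] l [0.0451 0.0742]
0.16 497 n [0.5709 0.605 ] l [0.0448 0.0743]
0.17 1135 n [0.5657 0.6098] l [0.0448 0.0743]
slope deg -0.85494263803029
slope deg -0.7430269725154574
tcp n,l 0.5858878302385165 0.060061033998042024
[[[0,0,1.0],[0,0,0.001]],[[-0.01,0,1.0],[0,0,0]],[[0,0,0.71],[0,0,0]]]
3 end [0.53060291 0.25986481 0.1498779 ]
```

Request:
servo_tool:
  targets:
    - [[0,0,0.9],[0,0,-0.006]]
    - [[0,0,0.9],[0,0,0]]
    - [[0,0,0.6],[0,0,0]]
    - [[0,0,0.3],[0,0,0]]
    - [[0,0,0],[0,0,0]]

```text
time: 6.2
tcp_pos: [0.5304, 0.2605, 0.1495]
tool_rot: [0.565, 0.825, -0.0, -0.0]
ft_force: [-0.0, -0.3, 0.4]
finger_gap: 0.0847
finger_force: 0.0
```

Request:
servo_tool:
  targets:
    - [[0,0,0],[0,0,0]]
    - [[0,0,0],[0,0,0]]
    - [[0,0,0],[0,0,0]]
    - [[0,0,0],[0,0,0]]
    - [[0,0,0],[0,0,0]]
  fingers: 15
  newtons: 30

```text
time: 6.7
tcp_pos: [0.5316, 0.261, 0.1519]
tool_rot: [0.565, 0.825, 0.001, 0.001]
ft_force: [-2.1, -1.2, 8.3]
finger_gap: 0.02
finger_force: 32.1
```

Request:
servo_tool:
  targets:
    - [[0,0,0],[0,0,0]]
    - [[0,0,0],[0,0,0]]
    - [[0,0,0],[0,0,0]]

```text
time: 7.0
tcp_pos: [0.5312, 0.2608, 0.1518]
tool_rot: [0.565, 0.825, 0.001, 0.001]
ft_force: [-3.9, -0.6, 9.6]
finger_gap: 0.0198
finger_force: 32.2
```

Request:
servo_tool:
  targets:
    - [[0,0,-0.3],[0,0,0]]
    - [[0,0,-0.5],[0,0,0]]
    - [[0,0,-0.7],[0,0,0]]
    - [[0,0,-0.8],[0,0,0]]
    - [[0,0,-0.8],[0,0,0]]

```text
time: 7.5
tcp_pos: [0.5306, 0.2607, 0.2288]
tool_rot: [0.565, 0.825, 0.0, 0.0]
ft_force: [-0.2, 0.3, -0.9]
finger_gap: 0.0198
finger_force: 30.8
```

Request:
servo_tool:
  targets:
    - [[0,0,-0.5],[0,0,0]]
    - [[0,0,0],[0,0,0]]
    - [[0,0,0],[0,0,0]]

```text
time: 7.8
tcp_pos: [0.5304, 0.2607, 0.2395]
tool_rot: [0.565, 0.825, -0.0, -0.0]
ft_force: [0.1, -0.2, -0.1]
finger_gap: 0.0196
finger_force: 30.8
```

Run:
```python
from m import *
P=manip.camera_params('wrist');s=manip.get_state();im,d=manip.get_image('wrist');cv2.imwrite('pics/d.png',cv2.cvtColor(im,cv2.COLOR_RGB2BGR))
im,d=manip.get_image('side');cv2.imwrite('pics/e.png',cv2.cvtColor(cv2.resize(im[200:340,160:350],None,fx=4,fy=4),cv2.COLOR_RGB2BGR))
```

```text
(no output)
```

View pics/d.png

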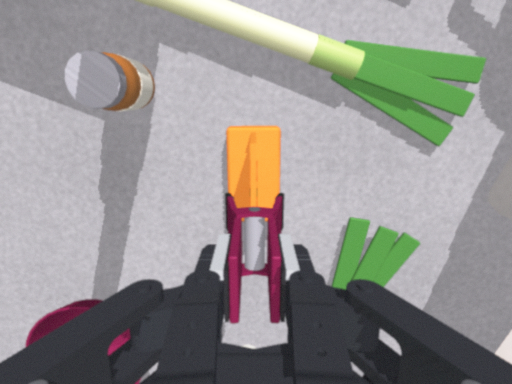

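View pics/e.png

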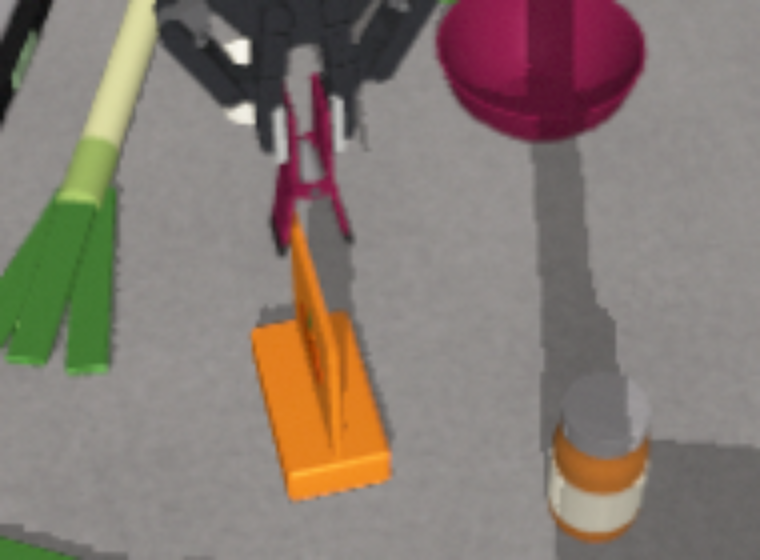

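The clip is fully open (gap 19.6 mm) and clear above the orange card, and the stand is undisturbed. Next I'll carry it to just past the green card, so the camera sees the whole card.

```bash
python3 plan.py .499 -.244 .255 80.7 .028
```

```text
[[[-1.0,-0.46,-0.04],[0,0,0.07]],[[-1.0,-0.29,-0.03],[0,0,0.07]],[[-1.0,-0.14,-0.03],[-0.001,0,0.07]],[[-1.0,0.01,-0.03],[0,0,0.044]],[[-1.0,0.1,-0.03],[0,0,0]]]
[[[-1.0,0.1,-0.03],[0,0,0]],[[-1.0,0.1,-0.03],[0,0,0]],[[-1.0,0.1,-0.03],[0,0,0]],[[-1.0,0.1,-0.03],[0,0,0]],[[-1.0,0.1,-0.03],[0,0,0]]]
[[[-1.0,0.1,-0.03],[0,0,0]],[[-1.0,0.1,-0.03],[0,0,0]],[[-1.0,0.1,-0.03],[0,0,0]],[[-1.0,0.1,-0.04],[0,0,0]],[[-1.0,0.11,-0.03],[0,0,0]]]
[[[-1.0,0.1,-0.04],[0,0,0]],[[-1.0,0.11,-0.03],[0,0,0]],[[-1.0,0.1,-0.04],[0,0,0]],[[-1.0,0.11,-0.03],[0,0,0]],[[-0.98,0.1,-0.04],[0,0,0]]]
20 end [ 0.49895939 -0.24391134  0.25502578]
```

Request:
servo_tool:
  targets:
    - [[-0.5,-0.23,-0.1],[0,0,0.03]]
    - [[-1.0,-0.4,-0.1],[0,0,0.05]]
    - [[-1.0,-0.29,-0.1],[0,0,0.05]]
    - [[-1.0,-0.14,-0.1],[0,0,0.05]]
    - [[-1.0,0.01,-0.1],[0,0,0.044]]

```text
time: 8.4
tcp_pos: [0.5238, 0.143, 0.2511]
tool_rot: [0.743, 0.669, -0.001, -0.001]
ft_force: [0.3, 0.4, -0.7]
finger_gap: 0.0197
finger_force: 30.8
```

Request:
servo_tool:
  targets:
    - [[-1.0,0.1,-0.03],[0,0,0.03]]
    - [[-1.0,0.1,-0.03],[0,0,0]]
    - [[-1.0,0.1,-0.03],[0,0,0]]
    - [[-1.0,0.1,-0.03],[0,0,0]]
    - [[-1.0,0.1,-0.03],[0,0,0]]

```text
time: 8.9
tcp_pos: [0.5175, 0.0176, 0.2548]
tool_rot: [0.762, 0.647, -0.001, -0.001]
ft_force: [0.2, 0.3, -0.1]
finger_gap: 0.0199
finger_force: 30.8
```

Request:
servo_tool:
  targets:
    - [[-1.0,0.1,0],[0,0,0]]
    - [[-1.0,0.1,0],[0,0,0]]
    - [[-1.0,0.1,0],[0,0,0]]
    - [[-1.0,0.1,0],[0,0,0]]
    - [[-1.0,0.1,0],[0,0,0]]

```text
time: 9.4
tcp_pos: [0.5096, -0.1076, 0.2548]
tool_rot: [0.762, 0.647, -0.0, -0.001]
ft_force: [0.1, 0.1, -0.6]
finger_gap: 0.0197
finger_force: 30.8
```

```bash
python3 plan.py .499 -.244 .255 80.7 .028
```

```text
[[[-1.0,0.09,0],[-0.001,0,0]],[[-1.0,0.08,0],[0,0,0]],[[-1.0,0.09,0],[0,0,0]],[[-1.0,0.08,0],[0,0,0]],[[-1.0,0.09,-0.01],[0,0,0]]]
[[[-0.45,0.04,0],[0,0,0]]]
6 end [ 0.49910698 -0.24396484  0.25497314]
```

Request:
servo_tool:
  targets:
    - [[-1.0,0.1,0],[0,0,0]]
    - [[-1.0,0.1,0],[0,0,0]]
    - [[-1.0,0.1,0],[0,0,0]]
    - [[-0.8,0.1,0],[0,0,0]]
    - [[-0.5,0,0],[0,0,0]]

```text
time: 9.9
tcp_pos: [0.5022, -0.2157, 0.2548]
tool_rot: [0.763, 0.647, -0.0, -0.001]
ft_force: [-0.8, 1.3, -0.4]
finger_gap: 0.0199
finger_force: 30.8
```

Request:
servo_tool:
  targets:
    - [[0,0,0],[0,0,0]]
    - [[0,0,0],[0,0,0]]
    - [[0,0,0],[0,0,0]]

```text
time: 10.2
tcp_pos: [0.5028, -0.2135, 0.2558]
tool_rot: [0.762, 0.648, 0.0, -0.0]
ft_force: [-0.8, 0.1, -0.3]
finger_gap: 0.02
finger_force: 30.8
```

Run:
```python
from m import *
P=manip.camera_params('wrist');s=manip.get_state();im,d=manip.get_image('wrist');cv2.imwrite('pics/f.png',cv2.cvtColor(im,cv2.COLOR_RGB2BGR))
print(s['time'],s['tcp_pos'],s['tool_rot'])
A=R.from_quat(s['tool_rot'])
r=manip.silhouettes('wrist','stand_green');C=cloud(P,d,r[0]['pixels'])
print(r[0]['conf'],len(C),C.min(0),C.max(0))
f=C[(C[:,2]>.02)&(C[:,2]<.034)][:,:2].astype(np.float32);print('foot',cv2.minAreaRect(f))
for lo,hi in ((.06,.135),(.118,.132)):
    f=C[(C[:,2]>lo)&(C[:,2]<hi)];print('card',len(f),cv2.minAreaRect(f[:,:2].astype(np.float32)),np.percentile(f[:,2],[50,98]))
g=manip.place_of('wrist','stand_green_edge')
for q in g[:1]:
    T=np.array(P['world_from_camera'])[:3,3];o=pt(P,q['location'],1.);k=(.125-T[2])/(o[2]-T[2]);print('edge',q,T+k*(o-T))
r=manip.silhouettes('wrist','clip');C=A.inv().apply(cloud(P,d,r[0]['pixels'])-s['tcp_pos'])
np.save('clip_tool.npy',C)
print('clip',r[0]['conf'],len(C),np.percentile(C,[1,99],axis=0))
for lo in np.arange(-.03,.08,.01):
    f=C[(C[:,2]>lo)&(C[:,2]<lo+.01)]
    if len(f)>5: print(round(lo,2),len(f),np.percentile(f[:,:2],[2,50,98],axis=0).ravel())
```

```text
10.2 [ 0.5028 -0.2135  0.2558] [ 0.762   0.6476  0.0001 -0.0003]
0.82 5073 [ 0.4744 -0.2486 -0.0005] [ 0.5482 -0.1297  0.1278]
foot ((0.5109407305717468, -0.1872866302728653), (0.10998988896608353, 0.059995584189891815), 81.07797241210938)
card 740 ((0.5111051201820374, -0.18597674369812012), (0.09658843278884888, 0.006868712138384581), 81.36664581298828) [0.1253 0.1269]
card 646 ((0.5110330581665039, -0.18596626818180084), (0.09659943729639053, 0.004763245116919279), 81.6301498413086) [0.1254 0.1269]
edge {'location': [258.6, 155.5], 'conf': 0.72} [ 0.5111 -0.1887  0.125 ]
clip 0.62 4701 [[-0.1301 -0.0178 -0.0331]
 [ 0.0168  0.0192  0.2556]]
-0.03 339 [-0.0128 -0.0092  0.0137  0.0069  0.0145  0.0105]
-0.02 294 [-0.0103 -0.0093  0.0136  0.007   0.0145  0.0111]
-0.01 237 [-0.0119 -0.0096  0.0137 -0.0058  0.0143  0.0107]
0.0 334 [-0.0177 -0.0092  0.0139  0.0014  0.0167  0.0106]
0.01 1524 [-0.0173 -0.0093  0.0019  0.0004  0.0169  0.0106]
0.02 60 [ 0.0007 -0.0127  0.009   0.005   0.0163  0.0141]
0.03 148 [-0.006  -0.0142  0.0075  0.0114  0.0123  0.0156]
0.04 144 [-0.0079 -0.016   0.0098 -0.0118  0.0123  0.0174]
0.05 158 [-0.0113 -0.0179  0.0049  0.0139  0.0122  0.0192]
0.06 77 [-0.0119 -0.0188  0.0011  0.0183  0.0122  0.0202]
```

View pics/f.png

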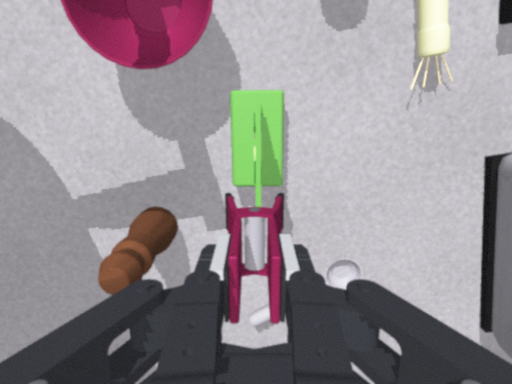

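The view shows the green card edge at (258,110)–(258,205) and the open clip in line with it, centred in the fingers. I'll check the clip's height in the tool frame and plan the last move.

```bash
python3 - <<'E'
import numpy as np
C=np.load('clip_tool.npy');C=C[(abs(C[:,0])<.025)&(abs(C[:,1])<.025)]
print(np.percentile(C[:,2],[.2,1,99,99.8]))
w=C[abs(C[:,0])>.0155];print('rod',len(w),np.percentile(w[:,2],[5,50,95]))
E
python3 plan.py .5104 -.1858 .202 81.3 .015
```

```text
[-0.0334852  -0.0331344   0.06125264  0.06271831]
rod 540 [0.00884104 0.01193703 0.01847289]
[[[0.28,0.03,0.53],[0,0,-0.005]],[[0.28,0.03,0.53],[0,0,0.0]],[[0.28,0.03,0.53],[0,0,0.0]],[[0.29,0.03,0.53],[0,0,0.0]],[[0.02,0,0.05],[0,0,0.0]]]
5 end [ 0.51033812 -0.18588797  0.20190151]
```

Request:
servo_tool:
  targets:
    - [[0.4,0.04,0.2],[0,0,-0.005]]
    - [[0.4,0.04,0.5],[0,0,0]]
    - [[0.35,0.04,0.6],[0,0,0]]
    - [[0,0,0.6],[0,0,0]]
    - [[0,0,0.2],[0,0,0]]

```text
time: 10.9
tcp_pos: [0.5089, -0.1853, 0.2004]
tool_rot: [0.759, 0.652, -0.001, -0.002]
ft_force: [0.2, -0.2, -0.5]
finger_gap: 0.0203
finger_force: 30.8
```

Request:
servo_tool:
  targets:
    - [[0,0,0],[0,0,0]]
    - [[0,0,0],[0,0,0]]

```text
time: 11.1
tcp_pos: [0.5103, -0.187, 0.2036]
tool_rot: [0.759, 0.651, -0.0, 0.0]
ft_force: [-0.2, -0.7, -1.1]
finger_gap: 0.02
finger_force: 30.8
```

```bash
cat > chk.py <<'E'
from m import *
P=manip.camera_params('wrist');s=manip.get_state();im,d=manip.get_image('wrist')
print(s['time'],s['tcp_pos'],s['tool_rot'],s['finger_gap'])
A=R.from_quat(s['tool_rot']);print('tool z',A.apply([0,0,1]))
C=A.inv().apply(cloud(P,d,manip.silhouettes('wrist','stand_green')[0]['pixels'])-s['tcp_pos'])
zw=s['tcp_pos'][2]-C[:,2];f=C[(zw>.118)&(zw<.132)]
print('edge in tool',len(f),np.percentile(f,[2,50,98],axis=0),'slope',np.rad2deg(np.polyfit(f[:,0],f[:,1],1)[0]))
C=A.inv().apply(cloud(P,d,manip.silhouettes('wrist','clip')[0]['pixels'])-s['tcp_pos'])
C=C[(abs(C[:,0])<.025)&(abs(C[:,1])<.025)]
f=C[(C[:,2]>.045)];print('jaws',np.percentile(f,[1,99],axis=0));f=C[C[:,2]<-.01];print('tails',np.percentile(f,[1,99],axis=0))
im,d=manip.get_image('side');cv2.imwrite('pics/side%d.png'%(s['time']*10),cv2.cvtColor(cv2.resize(im[100:220,190:350],None,fx=4.5,fy=4.5),cv2.COLOR_RGB2BGR))
E
python3 chk.py; python3 plan.py .5104 -.1858 .160 81.3 .012
```

```text
11.1 [ 0.5103 -0.187   0.2036] [ 0.759   0.6511 -0.      0.0001] 0.019951419920491462
tool z [ 0.     -0.0001 -1.    ]
edge in tool 524 [[-0.0016 -0.0018  0.0769]
 [ 0.0251  0.0004  0.0782]
 [ 0.0498  0.0025  0.0798]] slope 0.10502125488708283
jaws [[-0.0122 -0.0189  0.0452]
 [ 0.0122  0.0203  0.0633]]
tails [[-0.0145 -0.0093 -0.0335]
 [ 0.0145  0.0112 -0.0114]]
[[[0.01,0,0.48],[0.001,0,0]],[[0.02,-0.01,0.48],[0,0,0]],[[0.01,0,0.48],[0,0,0]],[[0.01,0,0.33],[0,0,0]]]
4 end [ 0.51048538 -0.18584069  0.16001966]
```

Aligned to within 0.5 mm. I'll descend about 43 mm.

Request:
servo_tool:
  targets:
    - [[0,0,0.3],[0,0,0]]
    - [[0,0,0.4],[0,0,0]]
    - [[0,0,0.4],[0,0,0]]
    - [[0,0,0.4],[0,0,0]]
    - [[0,0,0.23],[0,0,0]]

```text
time: 11.8
tcp_pos: [0.5095, -0.1861, 0.1585]
tool_rot: [0.759, 0.651, -0.0, -0.001]
ft_force: [-0.2, -0.5, -1.3]
finger_gap: 0.0198
finger_force: 30.8
```

Request:
servo_tool:
  targets:
    - [[0,0,0],[0,0,0]]
    - [[0,0,0],[0,0,0]]
    - [[0,0,0],[0,0,0]]

```text
time: 12.1
tcp_pos: [0.5105, -0.1868, 0.1607]
tool_rot: [0.759, 0.651, 0.0, 0.0]
ft_force: [-0.2, 0.1, -0.9]
finger_gap: 0.0198
finger_force: 30.8
```

```bash
python3 chk.py; mv pics/side1[12]*.png pics/g.png 2>/dev/null; ls pics
```

```text
12.1 [ 0.5105 -0.1868  0.1607] [0.7589 0.6512 0.0001 0.0004] 0.01980482039295368
tool z [ 0.0007 -0.0005 -1.    ]
edge in tool 796 [[-0.0483 -0.0021  0.034 ]
 [ 0.0254  0.0004  0.0354]
 [ 0.0495  0.0027  0.0373]] slope 0.2573978216869741
jaws [[-0.0197 -0.019   0.0453]
 [ 0.0123  0.0202  0.1322]]
tails [[-0.0148 -0.0095 -0.0335]
 [ 0.0144  0.0106 -0.0113]]
a.png
b.png
c.png
d.png
e.png
f.png
side111.png
side121.png
```

View pics/side121.png

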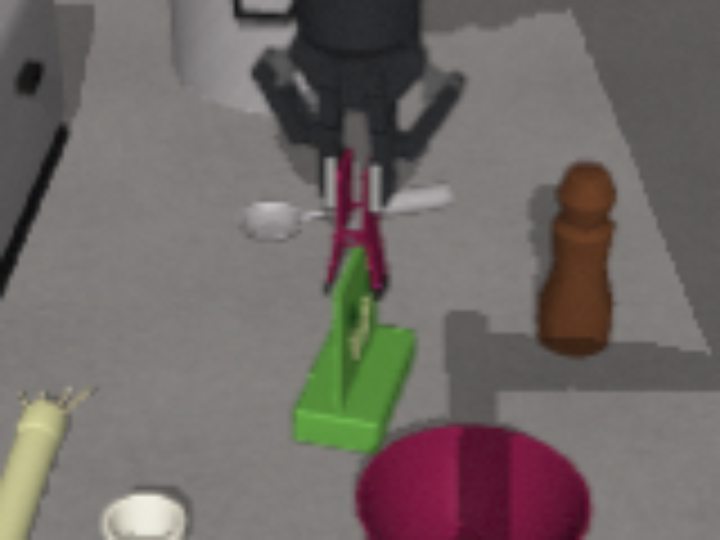

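The open clip straddles the green card's edge at (355,260), with a jaw visible on either side at (330,290) and (385,285). By measurement, the pad midpoint is 21 mm below the edge, centred and clear of the card.

```bash
python3 -c "
from workcell import manip
print(manip.finish_job())"
```

```text
the job is handed in; nothing more can be done
None
```

I handed the job in at about 12 s: the clip is held squeezed fully open and upright astride the middle of the green card's top edge, the pads about 21 mm below it and clear of the card, and no contact with either stand or any bystander showed in the force readings or pictures.

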